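# Set the glass cutting guide to its stop

## Robot

A 7-joint arm with a two-finger parallel gripper is mounted at the origin on the work surface. World frame = base frame: x ahead of the robot, y to its left, z up, the work surface at z = 0. Lengths are in m, angles in rad, forces in N, time in s.
With the tool pointing down it reaches from about 0.425 to 0.925 m from the base axis. Payload 6.8 kg.
Tool frame: the origin (TCP) lies midway between the tips of the shut fingers; the grasp point (between the pads) lies 19 mm behind it; z points along the fingers, y is the line along which they close (so a half turn about z gives the same grasp; the last joint's range is limited). The gripper opens to 88 mm and grips with 3 to 60 N. Pads are 20 mm wide; open, the fingers measure 115 mm over their backs; the gripper's body (75 mm by 178 mm) begins 61 mm behind the grasp point.
Start: joints at [-0.108, 0.477, 0.022, 1.555, -0.011, 1.109, -0.083], TCP at [0.675, 0, 0.223] pointing down, gripper open.
Joint ranges: [-2.96, 2.96], [-0.34, 2.1], [-1.41, 1.46], [0.24, 2.44], [-1.37, 4.51], [0.17, 1.92], [-2.96, 2.96]. Speed limits (rad/s): [2.39, 2.39, 3.14, 3.14, 3.14, 3.14, 3.14].

## Interface

Orientations are given as a unit quaternion [x, y, z, w].
In Python, from plant import bot gives the robot as it stands. The module is installed in compiled form; this text tells all that it offers. Calls block until the motion is done:
- bot.move_to(position, orientation): joint-space move of the TCP to a pose.
- bot.line_to(position, vel=0.15, attitude=None, max_force=None): straight line of the TCP; attitude=None keeps the orientation; vel is the mean speed in m/s. With max_force (N) it stops when the force on the tool has changed by that much, and returns True; else False.
- bot.goto_joints(angles): joint-space move.
- bot.let_go() and bot.close_gripper(newtons=None): open the fingers fully, or close them until they stop; newtons is the grip in N (None keeps the last).
- bot.dwell(seconds).
- bot.solve_ik(position, orientation): joint angles nearest the present ones, or None.
- bot.get_image(name): name is "scene" or "side" or "wrist"; returns a dict with "color" (480x640x3 uint8, blue, green, red), "vfov" (degrees; the focal length in pixels is half the picture's height over the tangent of half this angle, whatever the lens; pixels are square), "cx", "cy" (the principal point, pixels), "world_to_cam" (4x4, takes a point from world to camera coordinates). Camera axes: x right, y up, looking along -z (the intrinsics and any distortion apply to the point x, -y, -z); pixel columns grow to the right and rows downward; lengths in m; the calibration is good to about 2 mm. A picture is of the moment at which its call begins. There is no depth.
A pose or a line that the arm cannot do raises bot.PlanningError and nothing moves.
- bot.hand_in(): hands the job in, once; it reports no verdict.
Trained networks look in a picture, given as the dict that the camera call returned (one of the last four; its "shot" number tells which), for a name from the list of things; names that differ only in an ending like _2 or _b are one class to them, and where a whole thing is asked for, a point or a joint stands for the part that bears it (a point fixed in the world has none). Each returns a list of dicts, best first, with "confidence" (0 to 1); they miss things now and then, are a little off and sometimes report something else, mostly with a low value. They report only what shows in the picture. A call takes as long as a camera call.
- bot.search_frame(picture, thing): "xyz" ([x, y, z] in m, in world coordinates, good to about 4 mm: the middle of the surface that is visible of it).
- bot.cut_out(picture, thing): "pixels" (480x640 bool, what is visible of it).
Readings, each from a call of its own:
- bot.read_t(): time.
- bot.read_qpos(): joint angles.
- bot.read_dq(): joint speeds.
- bot.read_joint_efforts(): joint torques, N m.
- bot.read_position(): TCP position.
- bot.read_eef_rot(): TCP orientation.
- bot.read_contact_force(): force on the tool from outside, world axes, zero at the start.
- bot.read_torque(): the same for the moment, N m.
- bot.read_finger_gap(): finger opening in m.
Only numpy, scipy, OpenCV 4.12 (cv2) and the standard library are available. Lean on these libraries where they do the work, as an engineer would, in place of code of your own. Each camera call takes 0.05 s, during which the arm holds its last target. There are 200 camera calls.

## Task

Set the glass cutting board for its next strip: with the fingertips, press down the lock button on top of the sliding guide and keep it pressed all the way while you slide the guide along its rail until it rests against the end stop, then let the button come up so that it holds the guide there. Grip and lift nothing, do not let the button come up on the way, and leave the bottle, dish, spool and pliers where they are.

Things in the scene. Friction and masses are not known exactly. Their poses are not given: they have to be found in the camera images.
- board: Fixed glass cutting board, a grey plate 210 x 320 x 10 mm on the table with an aluminium rail along its length and a sheet of pale green glass. Origin: on the table top, under the plate, 5 mm off its centre to -x; z up. Its y axis runs along the rail towards the end stop; the rail lies at x = -65 mm.
- guide (a joint): Slide of the guide along the rail (m), growing towards the stop (+y of the board); 0 at the far end from the stop, where it starts, locked solid. The stop is 0.12 to 0.21 m of slide away. Once unlocked it slides with about 1 N plus 3 N per m/s. It cannot lift off the rail.
- lock_button (a joint): Travel of the lock button, downwards (m): about 0 up (locked), 0.006 fully down. The lock lets go once it is pressed 2 mm; count it as properly down from 3 mm. A spring pushes it up: about 7 N to start, 10 N fully down. It rides with the guide. Let go, it comes up by itself and brakes the guide where it stands.
- button_top (a point): Where to press: middle of the lock button's flat ribbed top, 52 mm above the table when up, 46 fully down. A grey block, 36 mm across the rail, 44 along it, 10 mm proud of the black carriage. A ledge 5 mm high and thick on its rear edge leaves a free flat 39 mm long, centred here. Pressed fingertips take the guide along by friction. 32 mm behind the carriage's front face. Axes: the board's.
- guide_face (a point): Centre line of the carriage's front face, the face that meets the stop, 28 mm above the table. Axes as the board's. The guide is a black carriage block, 60 mm across the rail, 70 mm along it, flat top 42 mm above the table, with a steel straightedge reaching out 178 mm from the rail's middle to the board's +x side, low over the glass.
- stop_face (a point): The end stop's face that the carriage meets, 28 mm above the table; axes as the board's. The guide is home when guide_face coincides with it. The stop is a fixed dark steel block across the rail, 60 x 26 mm, top 36 mm above the table, with a small fixed round clamp screw on it, 20 mm across, top 44 mm. Each time it stands elsewhere along the rail.
- spool: Bystander: white spool, 52 mm across, 30 mm high, standing loose on the table on the rail side of the board (origin under its centre). Leave alone.
- dish: Bystander: white dish, 90 mm across, 28 mm high, loose on the table past the stop end of the board (origin under its centre). Leave alone.
- bottle: Bystander: amber bottle, 40 mm across, 90 mm high, loose on the table past the end of the board where the guide starts (origin under its centre). Leave alone.
- pliers: Bystander: pliers, about 150 mm long, 12 mm high, lying loose on the table beyond the glass side of the board (origin near their pivot, on the table). Leave alone.

How it is judged:
On the way, in this order (a step that is already met when the one before it is completed fails the run):
1. the lock button is pressed down (at least 1.5 mm) while the guide is still well short of the stop (value of joint lock_button above 0.0015 m and y of guide_face in the frame of stop_face below -0.08 m), for 0.1 s.
2. the guide rests against the stop (within 2.5 mm) with the lock button still held down (value of joint lock_button above 0.0015 m and y of guide_face in the frame of stop_face between -0.0025 and 0.002 m), for 0.1 s.
At the end, for the whole second after the job is handed in: the guide's front face is within 2.5 mm of the stop's face and at rest, and the lock button is up again (less than 1 mm down), so that it holds the guide (y of guide_face in the frame of stop_face between -0.0025 and 0.002 m and value of joint lock_button below 0.001 m and velocity of joint guide between -0.005 and 0.005 m/s); the robot touches nothing.
It fails at once if the lock button is up (less than 1 mm down) while the guide is on its way: over 10 mm from where it started and still over 8 mm short of the stop (value of joint lock_button below 0.001 m and distance of guide_face from where it was at the start of the episode above 0.01 m and y of guide_face in the frame of stop_face below -0.008 m).
It fails at once if a bystander (bottle, dish, spool or pliers) is moved by more than 15 mm or lifted (distance of any of spool, dish, bottle, pliers from where it was at the start of the episode above 0.015 m).
It also fails if it takes over 38 s, if anything falls off the work surface, if the arm or the gripper's body presses on something with over 40 N, if the wrist force passes 120 N, or if a joint passes its speed limit or range.

## Working session

There is one attempt and no reset: what is moved stays moved. The work goes in short steps, each a Python script; the robot and the scene stay as the last script left them, time stands still between calls to the robot, and variables do not carry over. Pictures are saved under pics/ and viewed, on a budget of 10 in all, crops included, one or two more only if the job needs it, and the job is handed in when it is done.

```bash
mkdir -p pics; python3 - <<'E'
from plant import bot
import cv2
for n in ("scene","side"):
    p=bot.get_image(n); cv2.imwrite(f"pics/{n}1.png",p["color"])
    print(n,p["vfov"],p["cx"],p["cy"],[k for k in p])
    for t in ("board","guide","lock_button","button_top","guide_face","stop_face","spool","dish","bottle","pliers"):
        try: print(t,[(r["xyz"],round(r["confidence"],2)) for r in bot.search_frame(p,t)[:2]])
        except Exception as e: print(t,e)
print(bot.read_t(),bot.read_eef_rot())
E
```

```text
scene 50.266405681686145 315.662362857542 230.26913863469449 ['color', 'vfov', 'cx', 'cy', 'world_to_cam', 'shot']
board [([0.6, -0.0643, 0.0139], 0.65)]
guide [([0.6022, -0.1713, 0.0228], 0.86)]
lock_button [([0.5671, -0.1956, 0.0511], 0.94)]
button_top [([0.5687, -0.1945, 0.0512], 0.9)]
guide_face [([0.5973, -0.1714, 0.025], 0.73)]
stop_face [([0.4817, 0.036, 0.0329], 0.88), ([0.6008, -0.1728, 0.0221], 0.43)]
spool [([0.3987, -0.0105, 0.025], 0.65)]
dish [([0.5094, 0.1648, 0.0107], 0.74)]
bottle [([0.6281, -0.2628, 0.0484], 0.85)]
pliers [([0.7465, -0.0213, 0.0067], 0.67)]
side 52.37843963378977 311.01149044906407 236.23195067171005 ['color', 'vfov', 'cx', 'cy', 'world_to_cam', 'shot']
board [([0.5772, -0.0372, 0.013], 0.97)]
guide []
lock_button [([0.5616, -0.193, 0.0506], 0.88)]
button_top [([0.5567, -0.1908, 0.0489], 0.89)]
guide_face [([0.5826, -0.1673, 0.0286], 0.82)]
stop_face [([0.4735, 0.0345, 0.0342], 0.85)]
spool [([0.39, -0.0113, 0.0265], 0.84)]
dish [([0.5222, 0.161, 0.0134], 0.73)]
bottle [([0.6144, -0.2545, 0.0475], 0.71)]
pliers [([0.7402, -0.0112, 0.0071], 0.63)]
1.1 [ 7.07106596e-01  7.07106967e-01  6.60267324e-06 -3.42000127e-06]
```

View pics/scene1.png

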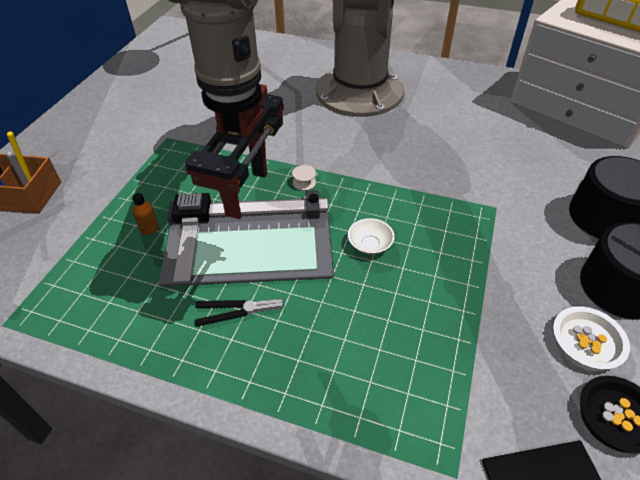

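View pics/side1.png

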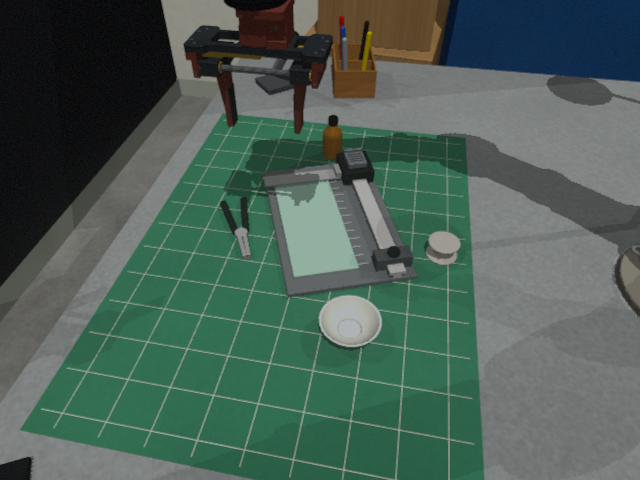

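Scene shows the carriage at about (190,205), the stop at (313,205), and the bottle at (145,215). Side shows the button at (357,160) and the stop at (393,258). That puts the rail about 21° off world y and the slide at roughly 0.2 m. Next is a closer look with the wrist camera, fingers shut.

```bash
cat > h.py <<'E'
from plant import bot
import cv2, numpy as np
from scipy.spatial.transform import Rotation as R
def quat(u):  # tool x along u (board y), z down
    x=np.array([u[0],u[1],0]);z=np.array([0,0,-1.]);y=np.cross(z,x)
    return R.from_matrix(np.c_[x,y,z]).as_quat()
E
python3 - <<'E'
from h import *
bot.close_gripper(10)
u=np.array([-.357,.934]);u/=np.linalg.norm(u)
bot.move_to([0.53,-0.10,0.28],quat(u))
p=bot.get_image("wrist"); cv2.imwrite("pics/w1.png",p["color"])
print(p["vfov"],p["cx"],p["cy"],np.round(p["world_to_cam"],4).tolist())
for t in ("lock_button","button_top","stop_face","guide_face","guide"):
    print(t,[(r["xyz"],round(r["confidence"],2)) for r in bot.search_frame(p,t)[:2]])
print(bot.read_t(),bot.read_position(),bot.read_finger_gap(),bot.read_contact_force())
E
```

```text
68.83578427841184 318.6988642579057 245.04591194884452 [[0.9345, 0.356, 0.0016, -0.462], [-0.3439, 0.9037, -0.2553, 0.3177], [-0.0923, 0.238, 0.9669, -0.3727], [0.0, 0.0, 0.0, 1.0]]
lock_button []
button_top [([0.6381, -0.159, 0.0169], 0.51)]
stop_face [([0.4706, 0.0288, 0.0372], 0.84), ([0.393, -0.0188, 0.0284], 0.26)]
guide_face [([0.639, -0.1572, 0.019], 0.97)]
guide [([0.638, -0.1603, 0.0149], 0.64)]
3.5083 [ 0.53055617 -0.09917719  0.27937191] 0.0003001893740963922 [-0.536897    0.22715735  0.34344924]
```

View pics/w1.png

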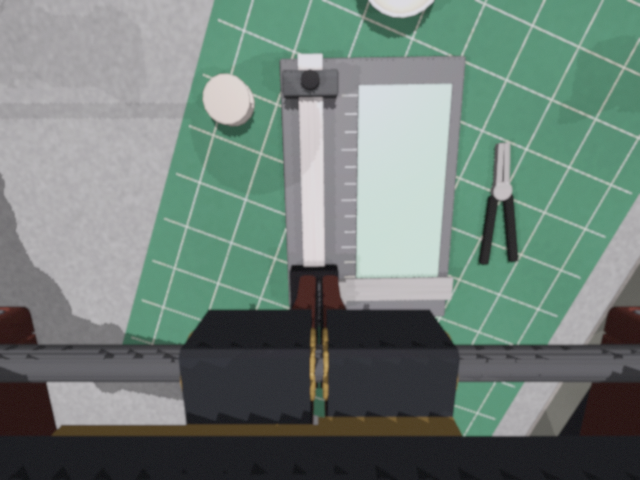

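Wrist: stop's near edge is at row ~97 (cols 283–337), the carriage's top front edge at row ~266 (left corner 291), and the rail centre runs (311,100)→(313,262). I'll back-project these.

```bash
python3 - <<'E'
import numpy as np
from h import quat
T=np.array([[0.9345,0.356,0.0016,-0.462],[-0.3439,0.9037,-0.2553,0.3177],[-0.0923,0.238,0.9669,-0.3727],[0,0,0,1]])
f=240/np.tan(np.radians(68.83578/2))
def bp(u,v,z):
    d=T[:3,:3].T@np.array([(u-318.7)/f,-(v-245.05)/f,-1]); c=-T[:3,:3].T@T[:3,3]
    return c+d*(z-c[2])/d[2]
for n,a in dict(stopL=(283,97,.036),stopR=(337,97,.036),screw=(311,80,.044),frontL=(291,266,.042),railT=(311,100,.015),railB=(313.5,262,.015),plTL=(282,60,.01),plTR=(464,58,.01),plBL=(289,262,.01),glassTR=(452,85,.012),glassBR=(439,277,.012),glassTL=(359,86,.012),glassBL=(356,278,.012)).items(): print(n,bp(*a).round(4))
g=lambda a,b:(lambda d:np.degrees(np.arctan2(-d[0],d[1])))(bp(*b)-bp(*a))
print(g((313.5,262,.015),(311,100,.015)),g((289,262,.01),(282,60,.01)),g((356,278,.012),(359,86,.012)), g((439,277,.012),(452,85,.012)))
E
```

```text
stopL [0.4506 0.0068 0.036 ]
stopR [0.505  0.0275 0.036 ]
screw [0.4735 0.032  0.044 ]
frontL [ 0.523  -0.1686  0.042 ]
railT [0.4785 0.0172 0.015 ]
railB [ 0.5491 -0.1624  0.015 ]
plTL [0.4331 0.0453 0.01  ]
plTR [0.6227 0.1198 0.01  ]
plBL [ 0.52   -0.1751  0.01  ]
glassTR [0.6221 0.0894 0.012 ]
glassBR [ 0.7094 -0.1243  0.012 ]
glassTL [0.5239 0.0508 0.012 ]
glassBL [ 0.6089 -0.164   0.012 ]
21.484563268252074 21.512599762332666 21.571377998115747 22.22131590459653
```

```bash
cat >> h.py <<'E'
a=np.radians(21.5);U=np.array([-np.sin(a),np.cos(a)]);V=np.array([U[1],-U[0]])
def bp(p,u,v,z):
    T=p["world_to_cam"];f=240/np.tan(np.radians(p["vfov"]/2))
    d=T[:3,:3].T@np.array([(u-p["cx"])/f,-(v-p["cy"])/f,-1]); c=-T[:3,:3].T@T[:3,3]
    return c+d*(z-c[2])/d[2]
E
python3 - <<'E'
from h import *
import pickle
b=np.array([0.5626,-0.1885])
bot.move_to([*(b-0.06*U),0.22],quat(U))
p=bot.get_image("wrist"); cv2.imwrite("pics/w2.png",p["color"]); pickle.dump(p,open("w2.pkl","wb"))
for t in ("lock_button","button_top","stop_face"):
    print(t,[(r["xyz"],round(r["confidence"],2)) for r in bot.search_frame(p,t)[:2]])
print(bot.read_t(),bot.read_position())
E
```

```text
lock_button [([0.5634, -0.1938, 0.0511], 0.84)]
button_top [([0.5613, -0.1944, 0.0558], 0.65)]
stop_face []
4.4083 [ 0.58522084 -0.24228148  0.22105985]
```

View pics/w2.png

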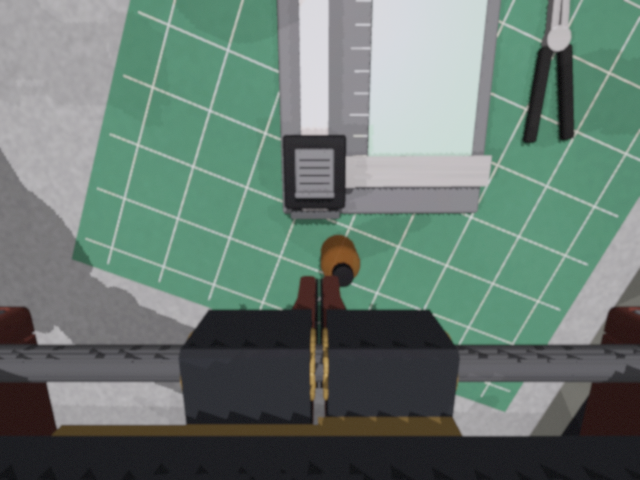

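The button is clear here: cols 295–334, rows 149–199. The carriage top spans rows 135–210. The bottle is at (340,260), next to the fingers but well below them.

```bash
python3 - <<'E'
from h import *
import pickle
p=pickle.load(open("w2.pkl","rb"))
F=(bp(p,284,135,.042)+bp(p,346,135,.042))/2
c=[bp(p,u,v,.052) for u,v in((295,149),(334,149),(334,199),(295,199))]
print(F,np.array(c).round(4),np.linalg.norm(c[0]-c[1]),np.linalg.norm(c[1]-c[2]))
B=(c[0]+c[1])[:2]/2-19.5e-3*U
print("from block",B,"from front",F[:2]-.032*U, "rail offs",(B-[.4778,.0172])@V,"slide",([.4778,.0172]-F[:2])@U)
E
```

```text
[ 0.55125013 -0.16414868  0.042     ] [[ 0.539  -0.1825  0.052 ]
 [ 0.572  -0.1695  0.052 ]
 [ 0.5891 -0.2116  0.052 ]
 [ 0.5549 -0.2251  0.052 ]] 0.03545256039579866 0.045431098660763336
from block [ 0.56265869 -0.19418695] from front [ 0.56297817 -0.19392204] rail offs 0.0014804352500335668 slide 0.19564955563497402
```

Sizes (35.5 x 45.4 mm) and both routes agree: button top is at (0.5627, −0.194), slide about 0.19–0.196 m. Now to press.

```bash
python3 - <<'E'
from h import *
B=np.array([0.5627,-0.1941])
bot.move_to([*B,0.10],quat(U))
bot.line_to([*B,0.062],vel=0.08)
f0=np.array(bot.read_contact_force()); print(bot.read_position(),f0)
print(bot.line_to([*B,0.040],vel=0.015,max_force=18))
bot.dwell(.2)
print(bot.read_t(),bot.read_position(),np.array(bot.read_contact_force())-f0)
p=bot.get_image("side"); cv2.imwrite("pics/s2.png",cv2.resize(p["color"][100:300,250:450],(600,600),interpolation=cv2.INTER_CUBIC))
E
```

```text
[ 0.5626174  -0.19414331  0.06170443] [-0.39209844  0.00861686  1.0296904 ]
True
6.875 [ 0.56289645 -0.19412596  0.04662933] [-2.46231271  0.44833994  9.35183312]
```

View pics/s2.png

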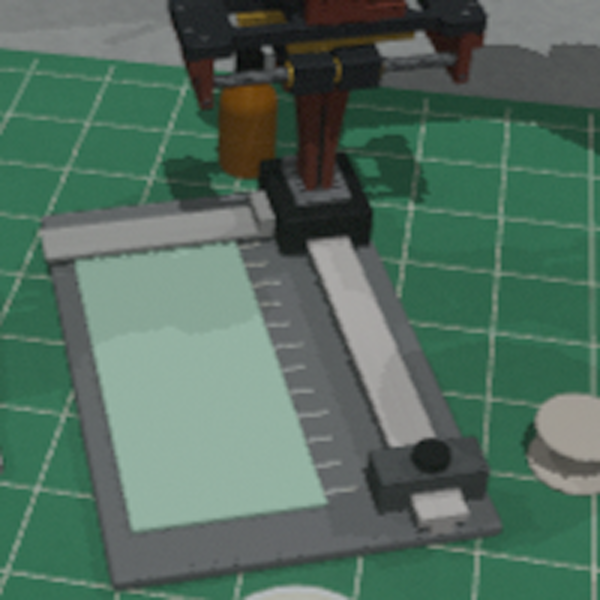

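The fingertips are on the button, pressed about 5.4 mm. I'll press on to about 20 N, then slide.

```bash
python3 - <<'E'
from h import *
B=np.array([0.5627,-0.1941])
z=.0465
for i in range(10):
    bot.line_to([*B,z],vel=0.02); bot.dwell(.1)
    f=np.array(bot.read_contact_force())-[-.39,0,1.03]
    print(z,bot.read_position()[2],f.round(1))
    if f[2]>19: break
    z-=.0006
print(z,bot.read_t())
E
```

```text
0.0465 0.047326578195344554 [-2.2  1.1  8.4]
0.045899999999999996 0.04675224276506301 [-2.1  1.2  7.9]
0.04529999999999999 0.04634477017648779 [-2.9  0.2 10.1]
0.04469999999999999 0.04628038043526586 [-3.6  1.4 14.3]
0.044099999999999986 0.04621874802642778 [-5.8  1.9 19.4]
0.044099999999999986 8.675
```

```bash
python3 - <<'E'
from h import *
B=np.array([0.5627,-0.1941]); z=.0441
for s in (.03,.06,.09,.12,.15,.17):
    bot.line_to([*(B+s*U),z],vel=0.06)
    f=np.array(bot.read_contact_force())-[-.39,0,1.03]; q=np.array(bot.read_position())
    print(s,round((q[:2]-B)@U,4),q[2].round(4),f.round(1),"along",round(f[:2]@U,1))
    if f[2]<14: z-=.0006
    if f[2]>26: z+=.0006
print(z,bot.read_t())
p=bot.get_image("side"); cv2.imwrite("pics/s3.png",cv2.resize(p["color"][150:300,300:450],(600,600),interpolation=cv2.INTER_CUBIC))
E
```

```text
0.03 0.0287 0.0462 [-4.6 -0.7 17.3] along 1.0
0.06 0.0588 0.0462 [-4.7 -1.  19.4] along 0.7
0.09 0.0888 0.0461 [-3.9 -1.5 20.8] along 0.0
0.12 0.119 0.0461 [-6.8 -1.8 22.1] along 0.8
0.15 0.1491 0.0461 [-6.6 -2.1 23.6] along 0.4
0.17 0.1693 0.0461 [-6.8 -2.2 25.2] along 0.5
0.0441 12.4083
```

View pics/s3.png

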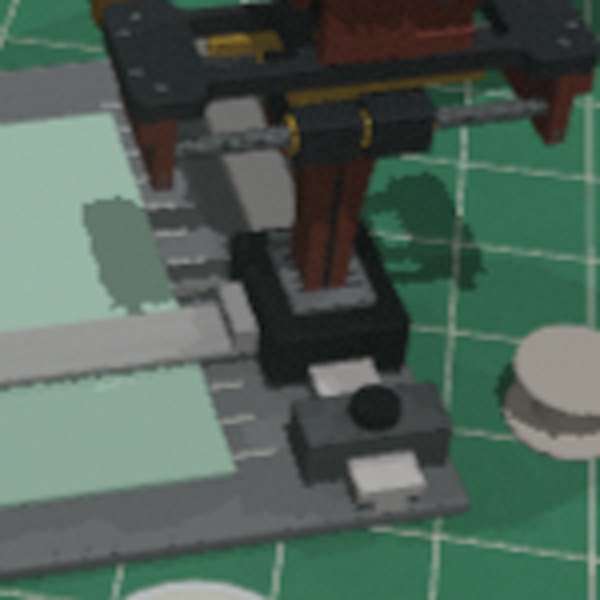

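The carriage follows with the fingers centred, and a gap of about 20–25 mm to the stop remains. I'll creep to contact.

```bash
python3 - <<'E'
from h import *
B=np.array([0.5627,-0.1941]); z=.0443
for s in np.arange(.174,.206,.002):
    bot.line_to([*(B+s*U),z],vel=0.03)
    f=np.array(bot.read_contact_force())-[-.39,0,1.03]; q=np.array(bot.read_position())
    al=f[:2]@U
    print(round(s,3),round((q[:2]-B)@U,4),q[2].round(4),f.round(1),"along",round(al,1))
    if al<-6: break
bot.dwell(.2)
print(bot.read_t())
p=bot.get_image("side"); cv2.imwrite("pics/s4.png",cv2.resize(p["color"][150:300,300:450],(600,600),interpolation=cv2.INTER_CUBIC))
E
```

```text
0.174 0.1731 0.0461 [-6.8 -1.3 23. ] along 1.3
0.176 0.1749 0.0461 [-6.9 -3.  23.7] along -0.3
0.178 0.1768 0.0461 [-6.6 -3.4 23.5] along -0.7
0.18 0.1788 0.0461 [-6.1 -2.  23.2] along 0.4
0.182 0.1808 0.0461 [-6.3 -3.4 23.7] along -0.8
0.184 0.1829 0.0461 [-6.4 -3.1 23.2] along -0.5
0.186 0.1848 0.0461 [-6.2 -2.6 23.3] along -0.2
0.188 0.1869 0.0461 [-6.5 -2.5 23.3] along 0.1
0.19 0.1889 0.0461 [-6.3 -3.2 23.5] along -0.7
0.192 0.1908 0.0461 [-6.3 -2.2 24.2] along 0.3
0.194 0.1929 0.0461 [-6.5 -2.8 24.4] along -0.3
0.196 0.1949 0.0461 [-6.3 -3.2 23.4] along -0.6
0.198 0.1967 0.0461 [-6.6 -3.8 24.6] along -1.1
0.2 0.1971 0.0461 [-4.  -7.8 21.1] along -5.8
0.202 0.1979 0.0461 [ -3.5 -11.1  19.5] along -9.1
16.4417
```

View pics/s4.png

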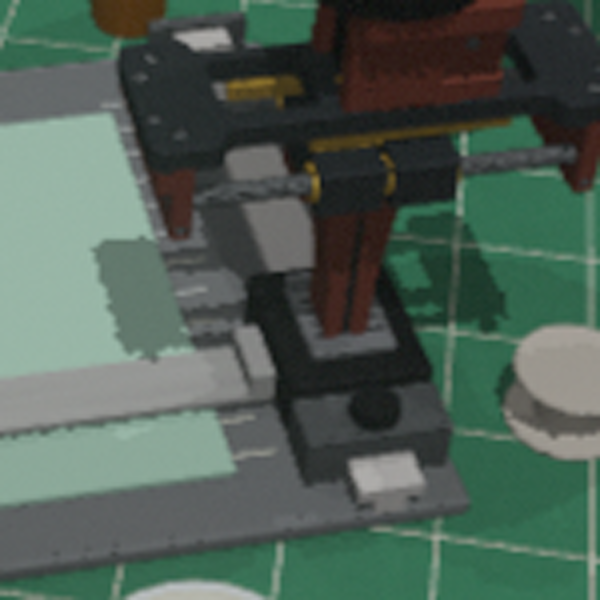

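The carriage touches the stop: no gap is visible and the along-rail force stepped to −9 N. I'll rise straight up, keeping the slight forward bias.

```bash
python3 - <<'E'
from h import *
E=np.array([0.5627,-0.1941])+.202*U
bot.line_to([*E,.065],vel=0.04); print(bot.read_position(),np.array(bot.read_contact_force())-[-.39,0,1.03])
bot.line_to([*(E-.10*U),.26],vel=0.15); bot.dwell(.3)
p=bot.get_image("side"); w=bot.get_image("wrist")
print([(r["xyz"],r["confidence"]) for r in bot.search_frame(p,"lock_button")[:1]],bot.read_contact_force(),bot.read_t())
a=cv2.resize(p["color"][190:290,330:430],(400,400),interpolation=cv2.INTER_CUBIC); b=w["color"][:400,150:550]
cv2.imwrite("pics/end.png",np.hstack([a,b]))
E
```

```text
[ 0.48840089 -0.00584925  0.06477538] [ 1.03028631  0.11998067 -0.75220719]
[([0.4938, -0.0109, 0.0501], 0.66)] [-0.02060466 -0.03314758  0.08319144] 19.2167
```

View pics/end.png

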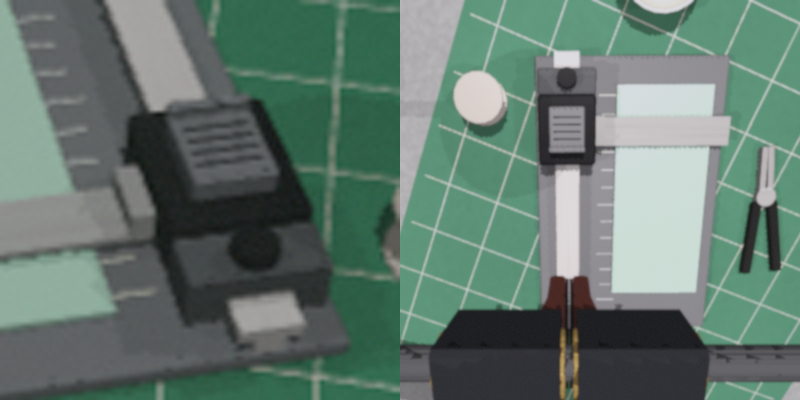

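Both views show the carriage flush against the stop, the button up, and the spool, dish and pliers where they were. The hand is clear of everything, so I'm handing in.

```bash
python3 -c "
from plant import bot
print(bot.hand_in(),bot.read_t())"
```

```text
the job is handed in; nothing more can be done
the job is handed in; nothing more can be done
```

The guide is against the end stop with the lock button up, and I handed the job in at about 19 s of the 38 s allowed. No verdict is reported.

- **Pressing:** with the fingers shut, I pressed the button until it bottomed, with the fingertips 46.2 mm above the table at about 19 N.
- **Sliding:** I slid the guide about 197 mm, with the fingertips staying at 46.1–46.2 mm and 17–25 N on the button throughout. Contact with the stop showed as the force along the rail rising to 9 N. My camera estimates of the slide were 189 and 196 mm.
- **Release:** I lifted straight up, keeping a slight push towards the stop.

**Last checks:** the final side and wrist pictures show no gap at the stop and the button up. The network put the button top at 50 mm, against 52 mm nominal and within its 4 mm error. The force on the hand was about zero. The spool, dish and pliers look unmoved. The bottle was only partly in view in the last side picture taken during the slide and is not in the final one, but the hand never came near it. No check failed.

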